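# Load the adapter test bay and latch its gate

### The arm

A 6-joint arm with a two-finger parallel gripper is mounted at the origin on a cart in front of the work surface, level with it; the furniture and walls round the work are solid. World frame = base frame: x ahead of the robot, y to its left, z up, the work surface at z = 0. Lengths are in m, angles in rad, forces in N, time in s.
With the tool pointing down it reaches from about 0.3 to 1 m from the base axis. Payload 5.1 kg.
Tool frame: the origin (TCP) lies between the finger pads; the fingertips stand ahead of it and the grasp point (between the pads) lies 3 mm ahead of it (manip.tip_reach is the z of the fingertips in the tool frame, in m); z points along the fingers, y is the direction in which the jaws open and shut (so a half turn about z gives the same grasp; the last joint's range is limited). The gripper opens to 95 mm and grips with 3 to 60 N. Pads are 20 mm wide; open, the fingers measure 119 mm over their backs; the gripper's body (75 mm by 180 mm) begins 59 mm behind the grasp point.
Start: joints at [1.26, 0.124, 1.65, -0, 1.367, -0.083], TCP at [0.147, 0.633, 0.214] pointing down, gripper open.
Joint ranges: [-2.61, 2.61], [-1.02, 2.33], [0.03, 2.71], [-1.35, 4.49], [0.32, 2.68], [-2.91, 2.91]. Speed limits (rad/s): [2.57, 2.57, 3.14, 3.14, 3.14, 3.14].

### API

Orientations are given as a 3x3 rotation matrix whose columns are the frame's x, y, z axes.
In Python, from cell import get_obs, capture, manip gives the robot as it stands.
- The arm moves only by the tool carry_out, never from a script. Its argument "targets" is a list that holds one entry, the list of rows, each a list of 7 numbers: the shift along the world's x, y, z in m, then the turn, a rotation vector about the world's x, y, z in rad, then the closure, from 0 (fully open) to 1 (shut). In form: [[[tx, ty, tz, rx, ry, rz, gripper], ...]]. A call has 1 to 20 rows; each row is the pose to reach, as a shift and turn from the pose commanded when the call began; what a row does not reach only later rows make up. A row lasts 1/8 s, in which the tool goes at most 62.5 mm and 10.7 degrees, less where a joint would pass 70% of its speed; a pose out of reach is approached as far as the arm can. A call with a gripper value outside its range is refused whole. The fingers move at their own pace and stop on an object; "squeeze" is the grip in N (left out, the last holds). Time passes only in rows, so rows that repeat a pose let the fingers close. It gives the time, the measured TCP pose, the force and the opening at its end, in the units of the state.
- get_obs(): the state, without advancing time (a new reading comes with each control period).
- capture(name): name is "side" or "top"; returns a dict with "frame" (480x640x3 uint8, blue, green, red), "mtx" (3x3 intrinsics, pixels), "origin" and "orientation" of the camera in the world. Camera axes: x right, y up, looking along -z (the intrinsics and any distortion apply to the point x, -y, -z); pixel columns grow to the right and rows downward; lengths in m; the calibration is good to about 2 mm. A picture is of the moment at which its call begins. There is no depth.
- manip.close_job(): hands the job in, once; it reports no verdict.
The state is a dict: "t": time; "qpos": joint angles; "joint_vel": joint speeds; "tau": joint torques, N m; "eef_pos": TCP position; "eef_rot": TCP orientation; "contact_force": force on the tool from outside, world axes, zero at the start; "moment": the same for the moment, N m; "finger_gap": finger opening in m.
Only numpy, scipy, OpenCV 4.12 (cv2) and the standard library are available. Lean on these libraries where they do the work, as an engineer would, in place of code of your own. Each camera call takes 0.05 s, during which the arm holds its last target.

### The job

Set the black wall adapter flat inside the test bay, on its floor, and let go of it. Then push the bay's blue gate shut until its sprung tongue rides over the strike and snaps in, and leave it latched.

Things in the scene. Friction and masses are not known exactly. Their poses are not given: they have to be found in the camera images.
- adapter_1: black wall adapter lying flat on the bench, loose, 50 to 100 g: a block 32 x 52 x 26 mm (x, y, z) with two short prongs out of its +y end. Origin on the underside, in the middle of the 64 mm overall length: the block's middle lies 6 mm from it towards its -y. Pinch the block across its 32 mm
- test_bay: open-topped tray fixed to the bench, grey base, white walls. Origin on its underside; x points from gate to back wall. In mm: floor 8 above bench, free x -56 to 42, y -80 to 80; wall and gate tops at 53. Upright gate hinge at x -64, y -84; steel strike at the other front corner, x -76 to -42, y 80 to 100, top 44 above bench
- gate (a joint): blue gate's angle, rad: 0 shut (end stop; it runs from the hinge along the bay's +y), grows swinging out to the bay's -x, max 1.3, starts half open. Panel 8 mm thick about the hinge axis, 160 mm to its free edge, 11 to 53 mm above bench; yellow push plate outside, centred 100 mm from hinge. Stays where left; latch resists from about 0.11 to 0.03 rad (some 2 to 6 N at the plate)
- tongue (a joint): brass tongue at the gate's free edge, travel in m: 0 fully out (sprung), up to 0.010 pushed back into the gate. Its sloped side rides over the strike as the gate shuts; it then springs out behind the strike and keeps the gate from opening
Not all that is in view belongs to the job. There is more than one size of the adapter_1; the job needs the larger.

How it is judged:
By the outcome, as a careful person would: the job done as asked, in the order asked, and still so for the second after the job is handed in, with the robot touching nothing.
It also fails if it takes over 45 s, if anything falls off the work surface, if the arm or the gripper's body presses on something with over 40 N, if the wrist force passes 120 N, or if a joint passes its speed limit or range.

## Working session

There is one attempt and no reset: what is moved stays moved. The work goes in short steps, Python scripts to look and compute and a tool call to move; the robot and the scene stay as the last step left them, time stands still between calls to the robot, and variables do not carry over. Pictures are saved under pics/ and viewed, and the job is handed in when it is done.

Besides the shell and the picture viewer there is one more tool, called as name([rows], argument=value, ...), one row to a line, values as JSON. carry_out: Moves the arm, as the interface text tells. Its arguments: {"type":"object","properties":{"targets":{"type":"array","items":{"type":"array","items":{"type":"array","items":{"type":"number"}}}},"squeeze":{"type":"number"}},"required":["targets"]}

```bash
mkdir -p pics
cat > h.py <<'E'
import numpy as np, cv2
from cell import get_obs, capture, manip
def ray(c,u,v):
    K=np.array(c['mtx']);d=np.array([(u-K[0,2])/K[0,0],-(v-K[1,2])/K[1,1],-1.])
    return np.array(c['origin']),np.array(c['orientation'])@d
def onz(c,u,v,z):
    o,d=ray(c,u,v);return (o+d*(z-o[2])/d[2]).round(4)
def proj(c,p):
    q=np.array(c['orientation']).T@(np.array(p)-np.array(c['origin']));K=np.array(c['mtx'])
    return np.array([K[0,2]+K[0,0]*q[0]/-q[2],K[1,2]-K[1,1]*q[1]/-q[2]]).round(1)
E
python3 - <<'E'
from h import *
import pickle
for n in('top','side'):
    c=capture(n);cv2.imwrite(f'pics/{n}0.png',c['frame']);pickle.dump(c,open(f'{n}0.pkl','wb'))
    print(n,{k:v for k,v in c.items() if k!='frame'})
print(get_obs()); print(manip.tip_reach)
E
```

```text
top {'mtx': array([[544.11453039,   0.        , 307.48902046],
       [  0.        , 544.11453039, 230.6387561 ],
       [  0.        ,   0.        ,   1.        ]]), 'origin': array([0.31750956, 0.31066796, 1.20427249]), 'orientation': array([[-0.02727651,  0.99367437, -0.10893683],
       [-0.99933556, -0.02447063,  0.02701154],
       [ 0.02417492,  0.10960122,  0.99368161]])}
side {'mtx': array([[437.01148613,   0.        , 316.62401464],
       [  0.        , 437.01148613, 237.03343931],
       [  0.        ,   0.        ,   1.        ]]), 'origin': array([0.07350292, 0.97192401, 0.45719976]), 'orientation': array([[-0.88058349,  0.22669992, -0.41614885],
       [-0.47373517, -0.44363579,  0.76076426],
       [-0.01215333,  0.8670608 ,  0.49805408]])}
{'t': 0.1, 'qpos': array([ 1.26041174e+00,  1.24456418e-01,  1.65151486e+00,  3.72244169e-06,
        1.36752399e+00, -8.26153759e-02]), 'joint_vel': array([-1.51462635e-03,  8.78709967e-05, -1.32103290e-03, -9.16513399e-04,
       -7.17482427e-04,  1.31852265e-03]), 'tau': array([ 6.52839917e-04, -4.18875217e+01, -3.61099720e+01,  7.76235270e-02,
        4.61476506e-02, -8.40719827e-05]), 'eef_pos': array([0.14663209, 0.63264826, 0.21251263]), 'eef_rot': array([[-9.74172323e-01,  2.25805099e-01, -5.84576794e-04],
       [ 2.25805798e-01,  9.74170654e-01, -1.81058495e-03],
       [ 1.60638243e-04, -1.89582258e-03, -9.99998190e-01]]), 'contact_force': array([ 0.50926281, -0.05685566,  1.27724756]), 'moment': array([ 0.01785828, -0.00022094, -0.00715861]), 'finger_gap': 0.09500252311155052}
0.022
```

View pics/top0.png

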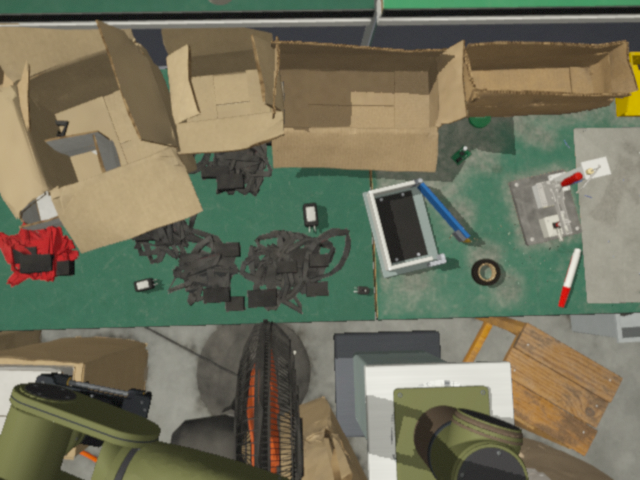

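View pics/side0.png

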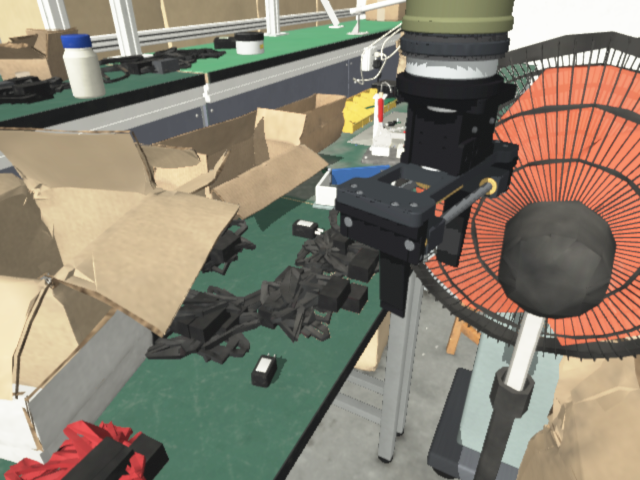

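Run:
```python
from h import *
import pickle
c=pickle.load(open('top0.pkl','rb'));f=c['frame']
a=[cv2.resize(f[y-25:y+25,x-25:x+25],(260,260),interpolation=cv2.INTER_CUBIC) for x,y in((310,215),(145,285),(362,290))]
cv2.imwrite('pics/cand.png',np.hstack(a))
cv2.imwrite('pics/bay.png',cv2.resize(f[165:290,340:500],None,fx=4.8,fy=4.8,interpolation=cv2.INTER_CUBIC))
```

```text
(no output)
```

View pics/cand.png

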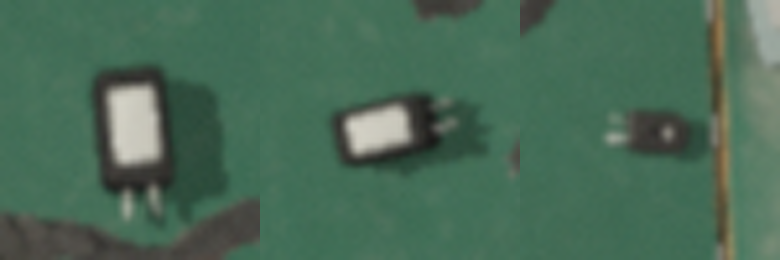

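View pics/bay.png

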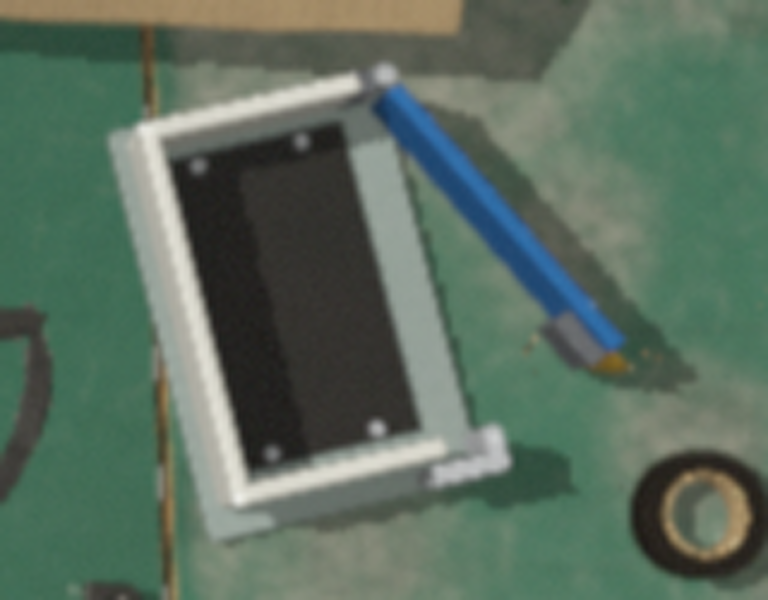

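Run:
```python
from h import *
import pickle
c=pickle.load(open('top0.pkl','rb'));f=c['frame']
hsv=cv2.cvtColor(f,cv2.COLOR_BGR2HSV)
m=((hsv[...,2]>150)&(hsv[...,1]<60)).astype(np.uint8)
m2=np.zeros_like(m);m2[200:232,298:322]=m[200:232,298:322]
n,l,s,ce=cv2.connectedComponentsWithStats(m2);i=1+np.argmax(s[1:,4])
print(s[1:],ce[1:])
r=cv2.minAreaRect(np.argwhere(l==i)[:,::-1].astype(np.float32));print(r)
P=np.array([onz(c,*p,.026) for p in cv2.boxPoints(r)]);print(P,onz(c,*ce[i],.026))
d=lambda X,Y:(285+(X+.5)/5.2-.5,190+(Y+.5)/5.2-.5)
for n,p in dict(tl=(96,70),tr=(160,68),bl=(105,188),br=(172,184),pr1=(128,215),pr2=(157,212)).items():
    print(n,onz(c,*d(*p),.026 if n[0]!='p' else .013))
b=lambda X,Y:(340+(X+.5)/4.8-.5,165+(Y+.5)/4.8-.5)
for n,p in dict(hinge=(380,75),bo_h=(140,122),bo_s=(232,505),bi_h=(162,150),bi_s=(248,480),gfree=(618,345),walls_front=(445,440),ps=(500,440)).items():
    print(n,np.round(b(*p),1),onz(c,*b(*p),.053))
```

```text
[[306 207   9  14 112]
 [309 229   1   2   2]] [[310.20535714 213.375     ]
 [309.         229.5       ]]
((310.0, 213.5), (13.0, 8.0), 90.0)
[[0.4988 0.2805 0.026 ]
 [0.4984 0.263  0.026 ]
 [0.4697 0.2638 0.026 ]
 [0.4701 0.2813 0.026 ]] [0.4845 0.2717 0.026 ]
tl [0.5077 0.2867 0.026 ]
tr [0.5079 0.2597 0.026 ]
bl [0.4576 0.2842 0.026 ]
br [0.4586 0.2561 0.026 ]
pr1 [0.4473 0.2745 0.013 ]
pr2 [0.4483 0.2622 0.013 ]
hinge [418.8 180.2] [0.5474 0.0358 0.053 ]
bo_h [368.8 190. ] [0.5284 0.145  0.053 ]
bo_s [387.9 269.8] [0.356  0.1111 0.053 ]
bi_h [373.4 195.9] [0.5155 0.1357 0.053 ]
bi_s [391.3 264.6] [0.3668 0.1035 0.053 ]
gfree [468.4 236.5] [ 0.4227 -0.0649  0.053 ]
walls_front [432.3 256.3] [0.3823 0.015  0.053 ]
ps [443.8 256.3] [ 0.3816 -0.0096  0.053 ]
```

Run:
```python
from h import *
import pickle
c=pickle.load(open('top0.pkl','rb'));f=c['frame']
cv2.imwrite('pics/fan.png',cv2.resize(f[300:480,0:540],None,fx=1.48,fy=1.48*1.5))
s=pickle.load(open('side0.pkl','rb'))
# fan: top view near edge and side view; triangulate hub & top rim
def tri(p,q):
    o1,d1=ray(c,*p);o2,d2=ray(s,*q)
    A=np.stack([d1,-d2],1);x=np.linalg.lstsq(A,o2-o1,rcond=None)[0]
    return (o1+d1*x[0]).round(3),(o2+d2*x[1]).round(3)
print(get_obs()['qpos'])
for z in(-.3,0,.2,.4,.6):print(z,onz(c,268,322,z),onz(c,268,475,z),onz(s,558,235,z))
```

```text
[ 1.26041174e+00  1.24456418e-01  1.65151486e+00  3.72244169e-06
  1.36752399e+00 -8.26153759e-02]
-0.3 [ 0.2345  0.3843 -0.3   ] [-0.1654  0.392  -0.3   ] [-0.0311 -0.5773 -0.3   ]
0 [0.2511 0.3696 0.    ] [-0.0691  0.3758  0.    ] [0.0103 0.0365 0.    ]
0.2 [0.2621 0.3598 0.2   ] [-0.0049  0.365   0.2   ] [0.038  0.4457 0.2   ]
0.4 [0.2731 0.35   0.4   ] [0.0593 0.3542 0.4   ] [0.0656 0.8549 0.4   ]
0.6 [0.2842 0.3402 0.6   ] [0.1235 0.3434 0.6   ] [0.0932 1.2641 0.6   ]
```

View pics/fan.png

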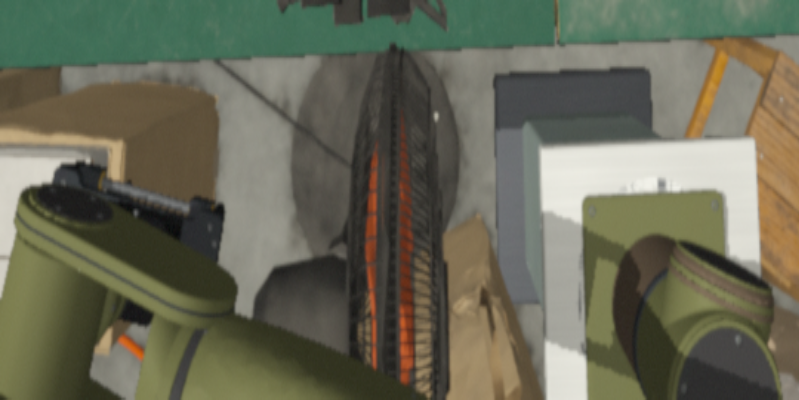

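Run:
```python
from h import *
import pickle
c=pickle.load(open('top0.pkl','rb'));s=pickle.load(open('side0.pkl','rb'))
def tri(p,q):
    o1,d1=ray(c,*p);o2,d2=ray(s,*q)
    A=np.stack([d1,-d2],1);x=np.linalg.lstsq(A,o2-o1,rcond=None)[0]
    return (o1+d1*x[0]).round(3),(o2+d2*x[1]).round(3)
print('flap',tri((200,210),(238,205)),tri((75,250),(165,333)))
print('flap top edge corner',tri((103,25),(135,130)))
print('box2 front',tri((275,170),(205,205)))
for px in((558,235),(418,275),(440,300),(620,33),(600,357),(540,60),(500,100)):
    o,d=ray(s,*px);print(px,[(o+d*(y-o[1])/d[1]).round(3).tolist() for y in(.33,.37,.41)])
```

```text
flap (array([0.477, 0.488, 0.162]), array([0.477, 0.489, 0.162])) (array([0.408, 0.738, 0.13 ]), array([0.399, 0.73 , 0.126]))
flap top edge corner (array([0.754, 0.61 , 0.356]), array([0.646, 0.513, 0.266]))
box2 front (array([0.572, 0.345, 0.072]), array([0.636, 0.397, 0.088]))
(558, 235) [[0.03, 0.33, 0.143], [0.033, 0.37, 0.163], [0.036, 0.41, 0.183]]
(418, 275) [[0.222, 0.33, 0.013], [0.213, 0.37, 0.04], [0.203, 0.41, 0.068]]
(440, 300) [[0.178, 0.33, -0.027], [0.171, 0.37, 0.003], [0.165, 0.41, 0.033]]
(620, 33) [[0.029, 0.33, 0.407], [0.032, 0.37, 0.41], [0.035, 0.41, 0.413]]
(600, 357) [[-0.074, 0.33, -0.048], [-0.065, 0.37, -0.016], [-0.055, 0.41, 0.015]]
(540, 60) [[0.105, 0.33, 0.374], [0.103, 0.37, 0.379], [0.101, 0.41, 0.384]]
(500, 100) [[0.142, 0.33, 0.322], [0.138, 0.37, 0.33], [0.134, 0.41, 0.339]]
```

carry_out([
  [[0.03,0,0.05,0,0,0,0],[0.07,-0.02,0.09,0,0,0,0],[0.12,-0.05,0.1,0,0,0.05,0],[0.17,-0.09,0.1,0,0,0.1,0],[0.21,-0.135,0.1,0,0,0.15,0],[0.245,-0.185,0.1,0,0,0.2,0],[0.275,-0.235,0.1,0,0,0.25,0],[0.305,-0.285,0.1,0,0,0.293,0],[0.327,-0.33,0.08,0,0,0.293,0],[0.337,-0.361,0.05,0,0,0.293,0],[0.337,-0.361,0.0,0,0,0.293,0],[0.337,-0.361,-0.05,0,0,0.293,0],[0.337,-0.361,-0.09,0,0,0.293,0],[0.337,-0.361,-0.09,0,0,0.293,0],[0.337,-0.361,-0.09,0,0,0.293,0]],
], squeeze=15)

```text
t: 1.98
eef_pos: [0.4847, 0.2726, 0.1252]
eef_rot: [[-0.998, -0.065, 0.002], [-0.065, 0.998, 0.001], [-0.002, 0.001, -1.0]]
contact_force: [-0.4, 0.1, 0.8]
finger_gap: 0.0952
```

Run:
```python
from h import *
import pickle
o=get_obs();print(o['t'],o['eef_pos'],o['eef_rot'].round(3),o['contact_force'],o['qpos'].round(2))
for n in('top','side'):
    c=capture(n);cv2.imwrite(f'pics/{n}1.png',c['frame']);pickle.dump(c,open(f'{n}1.pkl','wb'))
```

```text
1.975 [0.4846527  0.27261464 0.12523389] [[-0.998 -0.065  0.002]
 [-0.065  0.998  0.001]
 [-0.002  0.001 -1.   ]] [-0.41221269  0.09161746  0.80438704] [ 0.42 -0.01  1.95 -0.    1.21 -1.22]
```

View pics/side1.png

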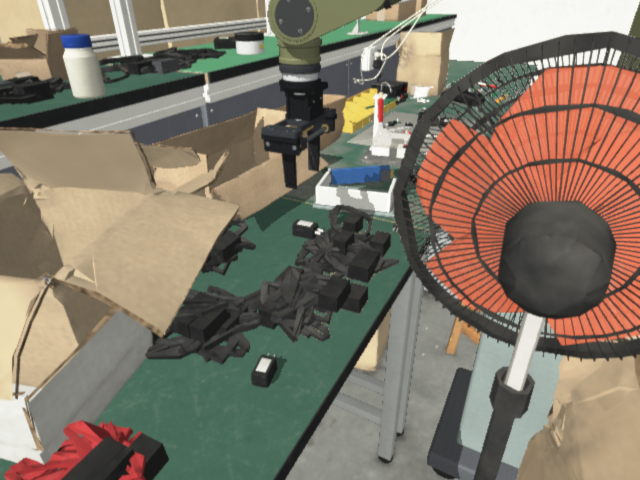

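View pics/top1.png

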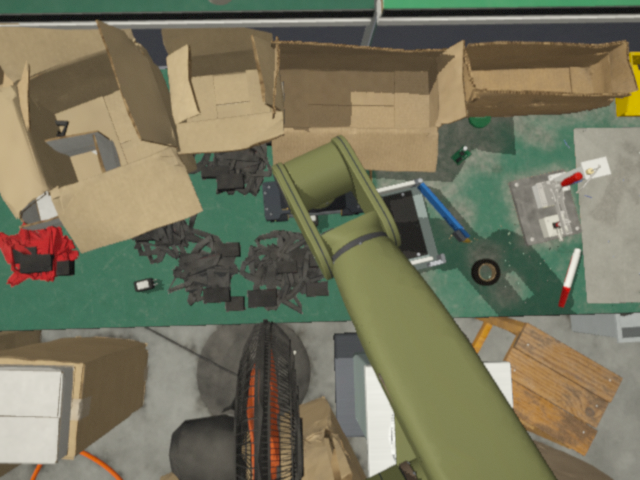

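Run:
```python
from h import *
import pickle
s=pickle.load(open('side1.pkl','rb'))
print(proj(s,[.4845,.2717,.026]),onz(s,303,227,.026), proj(s,[.4845,.2717,.0]))
f=s['frame'][160:260,250:400];cv2.imwrite('pics/s1c.png',cv2.resize(f,None,fx=5,fy=5,interpolation=cv2.INTER_CUBIC))
```

```text
[304.8 222.8] [0.4786 0.2894 0.026 ] [305.1 233.6]
```

View pics/s1c.png

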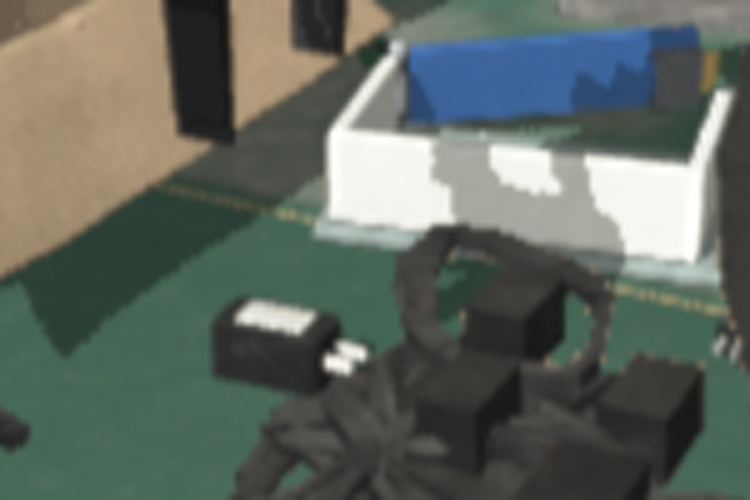

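carry_out([
  [[-0.001,-0.001,-0.05,0,0,0,0],[-0.001,-0.001,-0.085,0,0,0,0],[-0.001,-0.001,-0.098,0,0,0,0],[-0.001,-0.001,-0.098,0,0,0,0],[-0.001,-0.001,-0.098,0,0,0,1],[-0.001,-0.001,-0.098,0,0,0,1],[-0.001,-0.001,-0.098,0,0,0,1],[-0.001,-0.001,-0.098,0,0,0,1],[-0.001,-0.001,-0.098,0,0,0,1],[-0.001,-0.001,-0.098,0,0,0,1]],
], squeeze=15)

```text
t: 3.32
eef_pos: [0.4827, 0.2711, 0.0256]
eef_rot: [[-0.998, -0.065, -0.0], [-0.065, 0.998, -0.0], [0.0, -0.0, -1.0]]
contact_force: [0.1, 0.3, 0.3]
finger_gap: 0.0407
```

carry_out([
  [[0,0,0,0,0,0,1],[0,0,0,0,0,0,1],[0,0,0,0,0,0,1],[0,0,0.04,0,0,0,1],[0,0,0.08,0,0,0,1],[0,0,0.1,0,0,0,1],[0,0,0.1,0,0,0,1]],
])

```text
t: 4.2
eef_pos: [0.4838, 0.2716, 0.1272]
eef_rot: [[-0.998, -0.065, 0.003], [-0.065, 0.998, 0.001], [-0.003, 0.001, -1.0]]
contact_force: [-1.0, -0.2, 0.1]
finger_gap: 0.0005
```

Run:
```python
from h import *
s=capture('side');print(get_obs()['eef_pos'])
f=s['frame'][120:260,220:420];cv2.imwrite('pics/s2c.png',cv2.resize(f,None,fx=4,fy=4,interpolation=cv2.INTER_CUBIC))
```

```text
[0.48270876 0.27112457 0.12531866]
```

View pics/s2c.png

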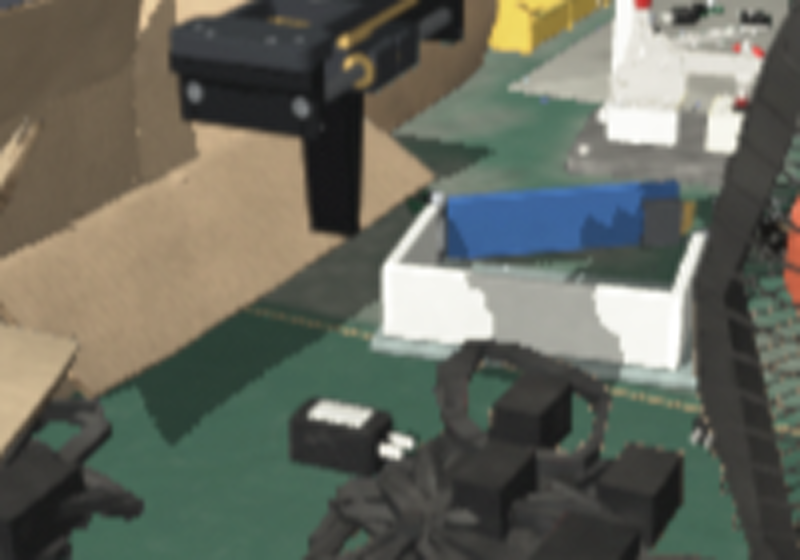

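carry_out([
  [[0.001,0,0,0,0,0,0],[0.001,0,0,0,0,0,0],[0.001,0,0,0,0,0,0],[0.001,0,0,0,0,0,0],[0.001,0,0,0,0,0,0],[0.001,0,0,0,0,0,0],[0.001,0,-0.04,0,0,0,0],[0.001,0,-0.08,0,0,0,0],[0.001,0,-0.101,0,0,0,0],[0.001,0,-0.101,0,0,0,0.5],[0.001,0,-0.101,0,0,0,0.5],[0.001,0,-0.101,0,0,0,0.6],[0.001,0,-0.101,0,0,0,0.6],[0.001,0,-0.101,0,0,0,0.75],[0.001,0,-0.101,0,0,0,0.75],[0.001,0,-0.101,0,0,0,0.75],[0.001,0,-0.101,0,0,0,0.75],[0.001,0,-0.101,0,0,0,0.75]],
], squeeze=25)

```text
t: 6.5
eef_pos: [0.4843, 0.2713, 0.0253]
eef_rot: [[-0.998, -0.065, 0.001], [-0.065, 0.998, 0.0], [-0.001, 0.0, -1.0]]
contact_force: [0.0, -0.5, 4.4]
finger_gap: 0.0239
```

Run:
```python
from h import *
s=capture('side');o=get_obs();print(o['eef_pos'],o['finger_gap'],o['contact_force'])
f=s['frame'][120:260,220:420];cv2.imwrite('pics/s3c.png',cv2.resize(f,None,fx=4,fy=4,interpolation=cv2.INTER_CUBIC))
```

```text
[0.48435907 0.27133741 0.02528359] 0.023803809671778052 [-0.03862757 -0.17664656  5.90527178]
```

View pics/s3c.png

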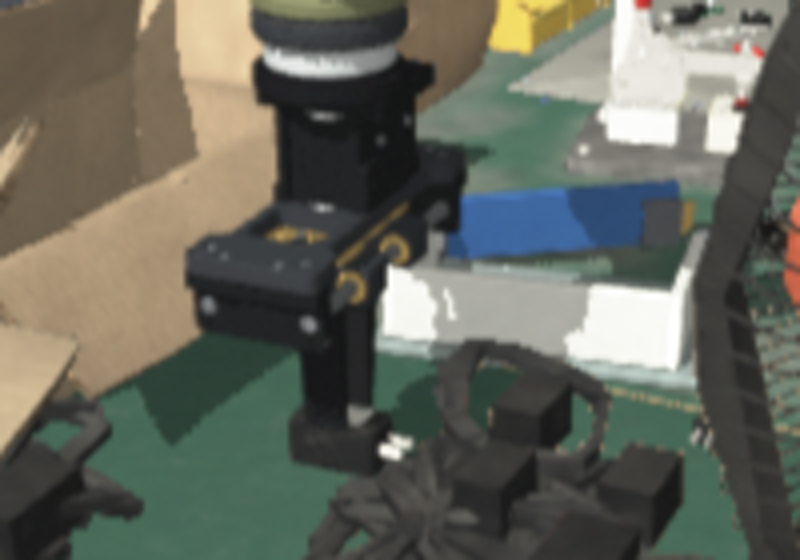

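Run:
```python
from h import *
import pickle
s=pickle.load(open('side1.pkl','rb'))
for z in(.125,.103,.08):
  for y in (.272+.0475,.272+.06,.272-.0475):
    print(z,y,[proj(s,[x,y,z]).tolist() for x in(.4747,.4947)])
for z in(.025,.003):print(z,[proj(s,[x,.2713+.012,z]).tolist() for x in(.4747,.4947)])
print([proj(s,[x,y,z]).tolist() for z in(0,.026) for y in(.255,.288) for x in(.4585,.51)])
print(manip.tip_reach, [a for a in dir(manip) if a[0]!='_'])
```

```text
0.125 0.3195 [[295.4, 188.3], [286.5, 186.5]]
0.125 0.332 [[292.0, 190.7], [283.0, 188.8]]
0.125 0.22450000000000003 [[319.0, 171.8], [310.5, 170.2]]
0.103 0.3195 [[295.9, 198.9], [287.0, 196.9]]
0.103 0.332 [[292.5, 201.4], [283.6, 199.4]]
0.103 0.22450000000000003 [[319.1, 181.7], [310.7, 180.1]]
0.08 0.3195 [[296.3, 209.6], [287.5, 207.6]]
0.08 0.332 [[293.0, 212.2], [284.2, 210.1]]
0.08 0.22450000000000003 [[319.2, 191.8], [310.9, 190.1]]
0.025 [[306.1, 226.6], [297.8, 224.5]]
0.003 [[306.4, 235.8], [298.1, 233.6]]
[[319.5, 232.9], [298.7, 227.6], [312.1, 239.8], [290.9, 234.2], [319.4, 222.1], [298.3, 217.0], [311.8, 228.8], [290.3, 223.5]]
0.022 ['IKError', 'close_job', 'tip_reach']
```

carry_out([
  [[0,0,0.03,0,0,0,0.2],[0,0,0.03,0,0,0,0.2],[0,0,0.03,0,0,0,0.2],[0,0,0.03,0,0,0,0.2],[0,0,0.03,0,0,0,0.2],[0,0,0.03,0,0,0,0.2],[0,0,0.03,0,0,0,0.2]],
], squeeze=20)

```text
t: 7.42
eef_pos: [0.4838, 0.2712, 0.0545]
eef_rot: [[-0.998, -0.065, -0.0], [-0.065, 0.998, -0.0], [0.0, -0.0, -1.0]]
contact_force: [0.3, -0.8, -0.2]
finger_gap: 0.0757
```

Run:
```python
from h import *
s=capture('side');o=get_obs();print(o['eef_pos'],o['finger_gap'],o['contact_force'])
f=s['frame'][120:260,220:420];cv2.imwrite('pics/s4c.png',cv2.resize(f,None,fx=4,fy=4,interpolation=cv2.INTER_CUBIC))
```

```text
[0.48379896 0.27119007 0.0545781 ] 0.07617974768862044 [ 0.96112438 -0.32932323  0.40991357]
```

View pics/s4c.png

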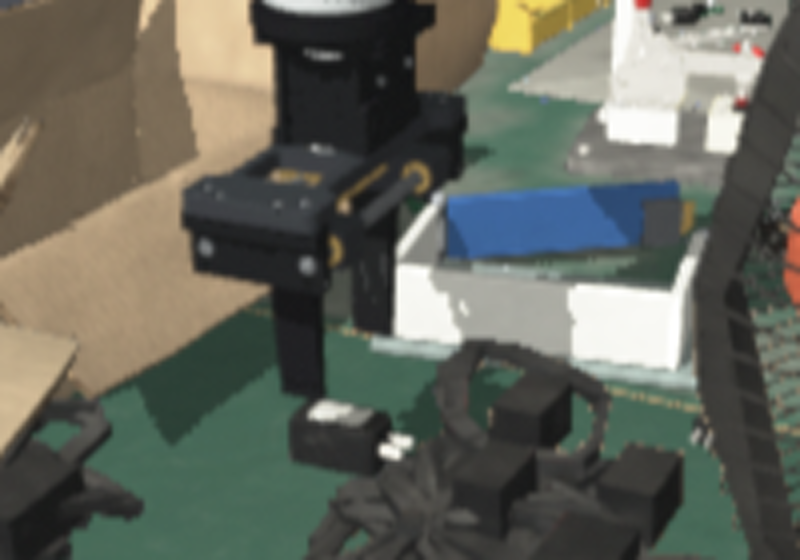

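carry_out([
  [[0,0,-0.025,0,0,0,0.2],[0,0,-0.04,0,0,0,0.2],[0,0,-0.048,0,0,0,0.2],[0,0,-0.048,0,0,0,0.2],[0,0,-0.048,0,0,0,0.6],[0,0,-0.048,0,0,0,0.8],[0,0,-0.048,0,0,0,0.8],[0,0,-0.048,0,0,0,0.8],[0,0,-0.048,0,0,0,0.8],[0,0,-0.048,0,0,0,0.8],[0,0,-0.048,0,0,0,0.8],[0,0,-0.048,0,0,0,0.8]],
], squeeze=20)

```text
t: 8.98
eef_pos: [0.4839, 0.2712, 0.0067]
eef_rot: [[-0.998, -0.065, 0.0], [-0.065, 0.998, -0.0], [-0.0, -0.0, -1.0]]
contact_force: [-0.4, 0.1, 1.2]
finger_gap: 0.0315
```

carry_out([
  [[0,0,0.04,0,0,0,0.8],[0,0,0.09,0,0,0,0.8],[-0.005,-0.03,0.11,0,0,0.03,0.8],[-0.012,-0.08,0.11,0,0,0.06,0.8],[-0.018,-0.13,0.11,0,0,0.1,0.8],[-0.023,-0.175,0.11,0,0,0.13,0.8],[-0.025,-0.195,0.11,0,0,0.13,0.8],[-0.025,-0.195,0.08,0,0,0.13,0.8],[-0.025,-0.195,0.08,0,0,0.13,0.8],[-0.025,-0.195,0.08,0,0,0.13,0.8]],
])

```text
t: 10.22
eef_pos: [0.4589, 0.0764, 0.087]
eef_rot: [[-0.981, -0.194, 0.0], [-0.194, 0.981, -0.0], [-0.0, -0.0, -1.0]]
contact_force: [0.3, 0.4, -1.2]
finger_gap: 0.0319
```

Run:
```python
from h import *
a=[]
for n,(y,x) in dict(side=(120,290),top=(160,320)).items():
    s=capture(n);a.append(cv2.resize(s['frame'][y:y+130,x:x+130],None,fx=3,fy=3,interpolation=cv2.INTER_CUBIC))
cv2.imwrite('pics/s5.png',np.hstack(a));o=get_obs();print(o['eef_pos'],o['eef_rot'][:,1],o['finger_gap'])
```

```text
[0.45958455 0.0765384  0.08775202] [-1.94627345e-01  9.80877223e-01 -2.65906772e-04] 0.031962877117648884
```

View pics/s5.png

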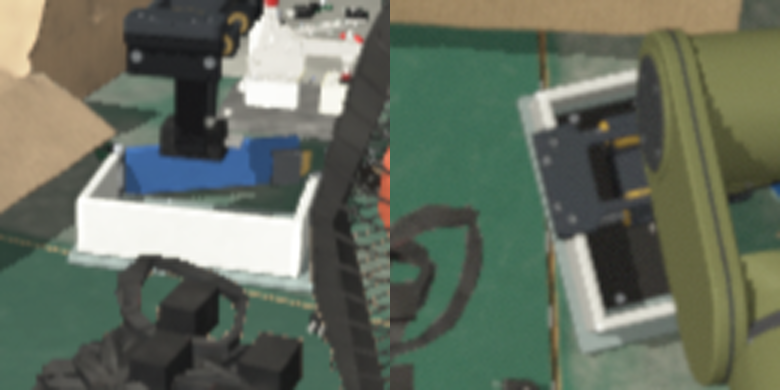

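carry_out([
  [[0,0,-0.03,0,0,0,0.8],[0,0,-0.055,0,0,0,0.8],[0,0,-0.067,0,0,0,0.8],[0,0,-0.071,0,0,0,0.8],[0,0,-0.071,0,0,0,0.8],[0,0,-0.071,0,0,0,0.8]],
])

```text
t: 11.08
eef_pos: [0.4597, 0.0763, 0.0167]
eef_rot: [[-0.981, -0.194, 0.002], [-0.194, 0.981, 0.0], [-0.002, -0.0, -1.0]]
contact_force: [-0.4, -0.2, -0.4]
finger_gap: 0.0319
```

carry_out([
  [[0,0,-0.0015,0,0,0,0.8],[0,0,-0.0015,0,0,0,0.8],[0,0,-0.0015,0,0,0,0.6],[0,0,-0.0015,0,0,0,0.47],[0,0,-0.0015,0,0,0,0.47],[0,0,-0.0015,0,0,0,0.47],[0,0,0.02,0,0,0,0.47],[0,0,0.06,0,0,0,0.47],[0,0,0.11,0,0,0,0.47],[0,0,0.16,0,0,0,0.47],[0,0,0.16,0,0,0,0.6]],
])

```text
t: 12.45
eef_pos: [0.4619, 0.0764, 0.181]
eef_rot: [[-0.981, -0.194, 0.01], [-0.194, 0.981, 0.0], [-0.01, -0.001, -1.0]]
contact_force: [-0.6, 0.7, -0.7]
finger_gap: 0.0444
```

Run:
```python
from h import *
a=[]
for n,(y,x) in dict(side=(150,290),top=(160,350)).items():
    s=capture(n);a.append(cv2.resize(s['frame'][y:y+130,x:x+130],None,fx=3,fy=3,interpolation=cv2.INTER_CUBIC))
    cv2.imwrite(f'pics/{n}6.png',s['frame'])
cv2.imwrite('pics/s6.png',np.hstack(a));o=get_obs();print(o['t'],o['eef_pos'],o['eef_rot'][:,1],o['finger_gap'])
```

```text
12.55 [0.45887039 0.0762066  0.17576955] [-1.93992613e-01  9.81002986e-01 -8.21813124e-05] 0.0398243833024652
```

View pics/s6.png

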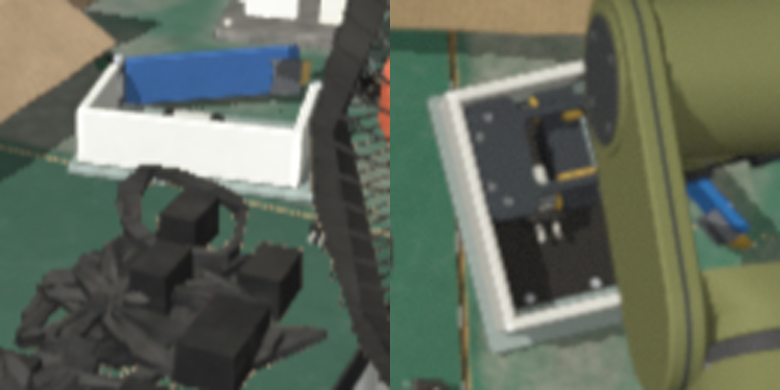

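carry_out([
  [[0.01,-0.04,0,0,0,0.13,1],[0.022,-0.08,0,0,0,0.27,1],[0.035,-0.12,-0.02,0,0,0.4,1],[0.043,-0.144,-0.05,0,0,0.49,1],[0.043,-0.144,-0.08,0,0,0.49,1],[0.043,-0.144,-0.08,0,0,0.49,1],[0.043,-0.144,-0.08,0,0,0.49,1]],
])

```text
t: 13.42
eef_pos: [0.5015, -0.0675, 0.0954]
eef_rot: [[-0.774, -0.633, -0.001], [-0.633, 0.774, 0.0], [0.001, 0.001, -1.0]]
contact_force: [0.4, 0.5, -0.1]
finger_gap: 0.0002
```

Run:
```python
from h import *
import pickle
a=[]
for n,(y,x) in dict(side=(130,290),top=(160,350)).items():
    s=capture(n);a.append(cv2.resize(s['frame'][y:y+130,x:x+130],None,fx=3,fy=3,interpolation=cv2.INTER_CUBIC))
    cv2.imwrite(f'pics/{n}7.png',s['frame']);pickle.dump(s,open(f'{n}7.pkl','wb'))
cv2.imwrite('pics/s7.png',np.hstack(a));o=get_obs();print(o['t'],o['eef_pos'],o['eef_rot'][:,1],o['finger_gap'])
```

```text
13.525 [ 0.50257817 -0.06766065  0.09687112] [-0.63332264  0.77388622 -0.00159766] 0.0003713064001087654
```

View pics/s7.png

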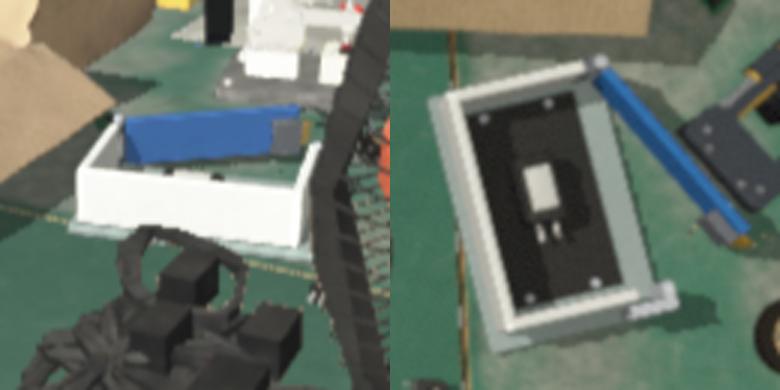

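View pics/side7.png

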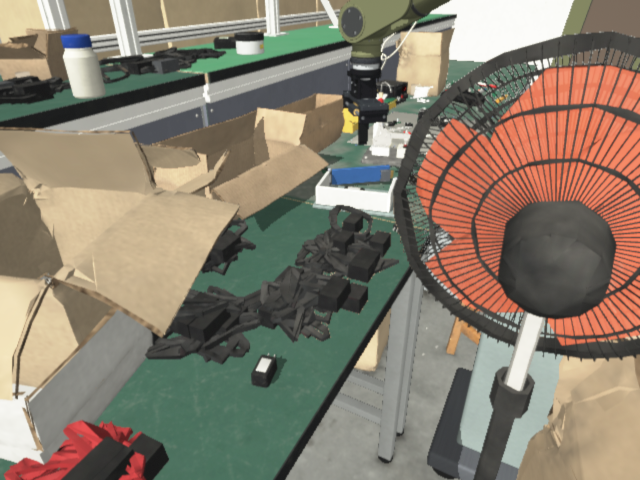

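Run:
```python
import numpy as np
H=np.array([.547,.0345]);C0=np.array([.5026,-.0677])
for th in(.49,.42,.35,.28,.21,.15,.12,.1,.08,.06,.04,.02,0,-.02,-.03,-.04):
    p=np.pi+.194+th;g=np.array([np.cos(p),np.sin(p)]);n=np.array([-g[1],g[0]])
    print(th,(H+.1*g+.019*n-C0).round(4),round(th-.49,3))
```

```text
0.49 [-0.0211  0.0243] 0.0
0.42 [-0.0264  0.0291] -0.07
0.35 [-0.0313  0.0342] -0.14
0.28 [-0.0359  0.0396] -0.21
0.21 [-0.0401  0.0454] -0.28
0.15 [-0.0433  0.0506] -0.34
0.12 [-0.0448  0.0532] -0.37
0.1 [-0.0458  0.055 ] -0.39
0.08 [-0.0467  0.0569] -0.41
0.06 [-0.0476  0.0587] -0.43
0.04 [-0.0485  0.0605] -0.45
0.02 [-0.0493  0.0624] -0.47
0 [-0.0501  0.0643] -0.49
-0.02 [-0.0508  0.0662] -0.51
-0.03 [-0.0512  0.0671] -0.52
-0.04 [-0.0515  0.0681] -0.53
```

carry_out([
  [[0,0,-0.04,0,0,0,1],[0,0,-0.07,0,0,0,1],[0,0,-0.076,0,0,0,1],[-0.008,0.009,-0.076,0,0,0,1],[-0.014,0.016,-0.076,0,0,0,1],[-0.021,0.024,-0.076,0,0,0,1],[-0.024,0.027,-0.076,0,0,-0.035,1],[-0.0265,0.029,-0.076,0,0,-0.07,1],[-0.0315,0.034,-0.076,0,0,-0.14,1],[-0.036,0.0395,-0.076,0,0,-0.21,1],[-0.04,0.0455,-0.076,0,0,-0.28,1],[-0.0433,0.0505,-0.076,0,0,-0.34,1],[-0.0448,0.053,-0.076,0,0,-0.37,1],[-0.0448,0.053,-0.076,0,0,-0.37,1]],
])

```text
t: 15.28
eef_pos: [0.457, -0.0145, 0.02]
eef_rot: [[-0.95, -0.311, 0.001], [-0.311, 0.95, -0.0], [-0.001, -0.0, -1.0]]
contact_force: [0.2, -0.3, 1.1]
finger_gap: 0.0007
```

Run:
```python
from h import *
import pickle
a=[]
for n,(y,x) in dict(side=(130,290),top=(160,350)).items():
    s=capture(n);a.append(cv2.resize(s['frame'][y:y+130,x:x+130],None,fx=3,fy=3,interpolation=cv2.INTER_CUBIC))
cv2.imwrite('pics/s8.png',np.hstack(a));o=get_obs();print(o['t'],o['eef_pos'],o['eef_rot'][:,1],o['contact_force'])
```

```text
15.375 [ 0.45697365 -0.01474713  0.019754  ] [-3.10645345e-01  9.50525890e-01 -4.18054233e-05] [-0.15708592  0.28053049 -0.91830281]
```

View pics/s8.png

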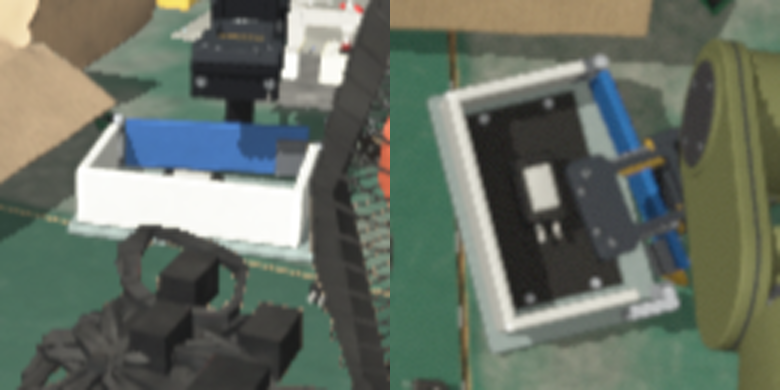

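carry_out([
  [[-0.001,0.002,0,0,0,-0.02,1],[-0.002,0.004,0,0,0,-0.04,1],[-0.003,0.006,0,0,0,-0.06,1],[-0.004,0.008,0,0,0,-0.08,1],[-0.0045,0.0095,0,0,0,-0.1,1],[-0.005,0.011,0,0,0,-0.12,1],[-0.005,0.011,0,0,0,-0.12,1]],
])

```text
t: 16.25
eef_pos: [0.4515, -0.0033, 0.0194]
eef_rot: [[-0.981, -0.194, -0.001], [-0.194, 0.981, 0.001], [0.001, 0.001, -1.0]]
contact_force: [-0.4, 0.5, -0.8]
finger_gap: 0.0004
```

Run:
```python
from h import *
a=[]
for n,(y,x) in dict(side=(130,290),top=(160,350)).items():
    s=capture(n);a.append(cv2.resize(s['frame'][y:y+130,x:x+130],None,fx=3,fy=3,interpolation=cv2.INTER_CUBIC))
cv2.imwrite('pics/s9.png',np.hstack(a));o=get_obs();print(o['t'],o['eef_pos'],o['eef_rot'][:,1],o['contact_force'])
```

```text
16.35 [ 0.45171533 -0.00355229  0.01947143] [-1.94080505e-01  9.80985477e-01  5.01417850e-04] [ 0.16165343 -0.13897246 -0.90769376]
```

View pics/s9.png

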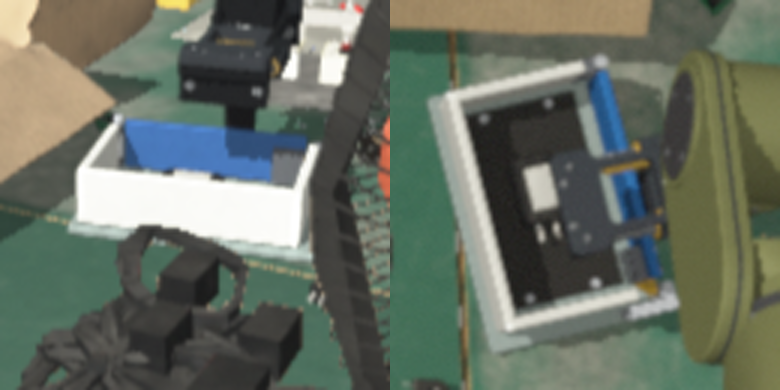

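carry_out([
  [[-0.0003,0.0015,0,0,0,0,1],[-0.0006,0.003,0,0,0,0,1],[-0.0009,0.0045,0,0,0,0,1],[-0.0012,0.006,0,0,0,0,1],[-0.0012,0.006,0,0,0,0,1]],
])

```text
t: 16.98
eef_pos: [0.4515, -0.0011, 0.0197]
eef_rot: [[-0.981, -0.196, 0.002], [-0.196, 0.981, -0.008], [-0.0, -0.008, -1.0]]
contact_force: [2.0, -15.4, -3.6]
finger_gap: 0.0005
```

Run:
```python
from h import *
a=[]
for n,(y,x) in dict(side=(150,300),top=(160,350)).items():
    s=capture(n);a.append(cv2.resize(s['frame'][y:y+100,x:x+100],None,fx=4,fy=4,interpolation=cv2.INTER_CUBIC))
cv2.imwrite('pics/s10.png',np.hstack(a));o=get_obs();print(o['t'],o['eef_pos'],o['eef_rot'][:,1],o['contact_force'])
```

```text
17.075 [ 0.45149653 -0.00106525  0.01976117] [-0.19603141  0.98056855 -0.00755049] [  1.35824502 -15.06369011  -3.92671994]
```

View pics/s10.png

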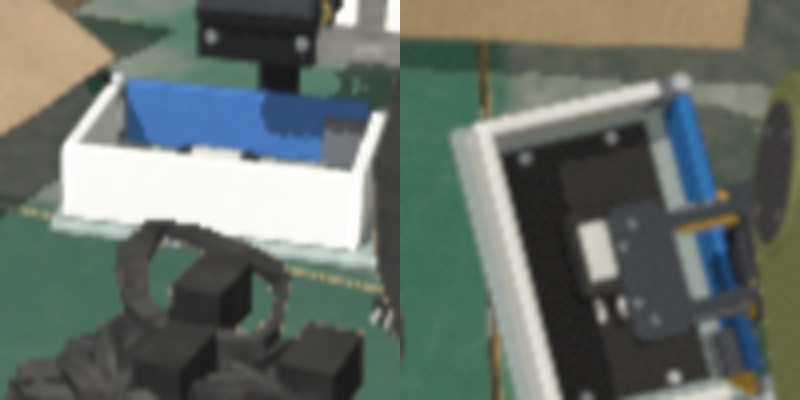

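Run:
```python
from h import *
s=capture('top');f=s['frame'][170:275,400:460];g=cv2.resize(f,None,fx=5.6,fy=5.6,interpolation=cv2.INTER_CUBIC)
cv2.imwrite('pics/s11.png',g)
hsv=cv2.cvtColor(s['frame'],cv2.COLOR_BGR2HSV)
m=cv2.inRange(hsv,(100,130,110),(118,255,255));ys,xs=np.nonzero(m[170:260,400:470]);print(len(xs))
P=np.array([onz(s,x+400,y+170,.053)[:2] for x,y in zip(xs,ys)])
v=cv2.fitLine(P.astype(np.float32),cv2.DIST_HUBER,0,.001,.001).ravel();print(v)
a=np.arctan2(v[1],v[0]);print('line angle',a%np.pi, 'theta',a%np.pi-.194)
```

```text
251
[0.97147924 0.23712473 0.49093    0.02599   ]
line angle 0.23940508 theta 0.045405075
```

View pics/s11.png

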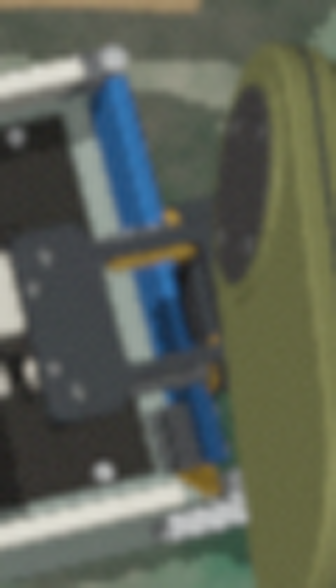

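carry_out([
  [[-0.0002,0.001,0,0,0,0,1],[-0.0004,0.002,0,0,0,0,1],[-0.0004,0.002,0,0,0,0,1]],
])

```text
t: 17.5
eef_pos: [0.4515, -0.001, 0.0198]
eef_rot: [[-0.98, -0.197, 0.003], [-0.197, 0.98, -0.012], [-0.0, -0.012, -1.0]]
contact_force: [3.1, -23.1, -5.4]
finger_gap: 0.0003
```

Run:
```python
from h import *
s=capture('top')
o=get_obs();print(o['t'],o['eef_pos'],o['contact_force'],o['moment'])
for f,b in((s['frame'],0),(cv2.imread('pics/top0.png'),1)):
    hsv=cv2.cvtColor(f,cv2.COLOR_BGR2HSV)
    m=cv2.inRange(hsv,(100,130,110),(118,255,255));ys,xs=np.nonzero(m[170:260,400:470])
    P=np.array([onz(s,x+400,y+170,.053)[:2] for x,y in zip(xs,ys)])
    v=cv2.fitLine(P.astype(np.float32),cv2.DIST_HUBER,0,.001,.001).ravel()
    print('theta',np.arctan2(v[1],v[0])%np.pi-.194)
# base front edge / back wall line from top0: fit white wall
```

```text
17.55 [ 0.45149642 -0.00104261  0.01978143] [  3.33132553 -24.14221009  -5.68813874] [-3.71128515 -0.46270353  0.02303863]
theta 0.03579375
theta 0.49468488
```

carry_out([
  [[0.001,-0.006,0,0,0,0,1],[0.006,-0.03,0,0,0,0,1],[0.008,-0.04,0.04,0,0,0,1],[0.008,-0.06,0.08,0,0,0,1],[0.008,-0.1,0.12,0,0,0,1],[0.008,-0.12,0.12,0,0,0,1]],
])

```text
t: 18.3
eef_pos: [0.461, -0.1178, 0.1443]
eef_rot: [[-0.981, -0.193, 0.008], [-0.193, 0.981, -0.002], [-0.007, -0.004, -1.0]]
contact_force: [0.2, 0.2, -0.4]
finger_gap: 0.0006
```

Run:
```python
from h import *
import pickle
s=capture('top');pickle.dump(s,open('top12.pkl','wb'));f=s['frame'][165:280,360:475];cv2.imwrite('pics/s12.png',cv2.resize(f,None,fx=5.2,fy=5.2,interpolation=cv2.INTER_CUBIC))
hsv=cv2.cvtColor(s['frame'],cv2.COLOR_BGR2HSV)
m=cv2.inRange(hsv,(100,130,110),(118,255,255));ys,xs=np.nonzero(m[170:260,400:470])
P=np.array([onz(s,x+400,y+170,.053)[:2] for x,y in zip(xs,ys)])
v=cv2.fitLine(P.astype(np.float32),cv2.DIST_HUBER,0,.001,.001).ravel()
print('theta',np.arctan2(v[1],v[0])%np.pi-.194)
```

```text
theta 0.036344916
```

View pics/s12.png

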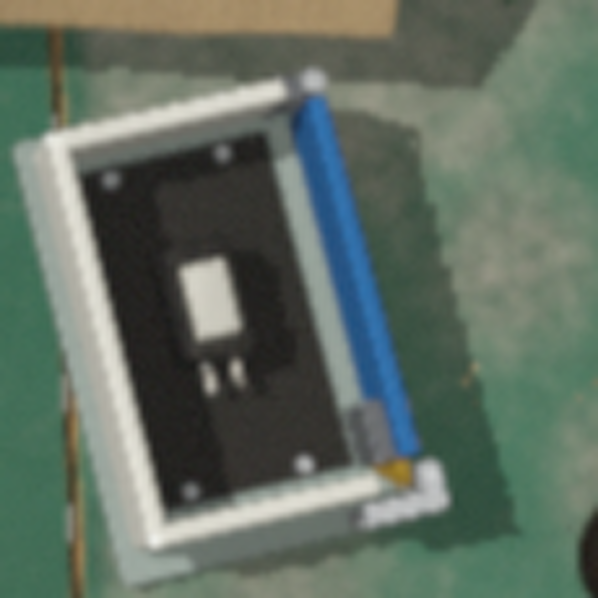

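Run:
```python
from h import *
o=get_obs();print(o['t'],o['eef_pos'])
```

```text
18.35 [ 0.45987583 -0.11880093  0.1423231 ]
```

carry_out([
  [[-0.015,0.05,0,0,0,0,1],[-0.03,0.1,0,0,0,0,1],[-0.044,0.14,0,0,0,0,1],[-0.044,0.151,-0.02,0,0,0,1],[-0.044,0.151,-0.06,0,0,0,1],[-0.044,0.151,-0.1,0,0,0,1],[-0.044,0.151,-0.108,0,0,0,1],[-0.0435,0.148,-0.108,0,0,0,1],[-0.043,0.146,-0.108,0,0,0,1],[-0.043,0.146,-0.108,0,0,0,1]],
])

```text
t: 19.6
eef_pos: [0.4168, 0.0299, 0.0333]
eef_rot: [[-0.981, -0.193, 0.003], [-0.193, 0.981, -0.0], [-0.003, -0.001, -1.0]]
contact_force: [-0.2, -0.8, 0.8]
finger_gap: -0.0
```

carry_out([
  [[0.0002,-0.001,0,0,0,0,1],[0.0004,-0.002,0,0,0,0,1],[0.0006,-0.003,0,0,0,0,1],[0.0006,-0.003,0,0,0,0,1]],
])

```text
t: 20.1
eef_pos: [0.416, 0.0271, 0.0316]
eef_rot: [[-0.981, -0.194, -0.0], [-0.194, 0.981, 0.0], [0.0, 0.0, -1.0]]
contact_force: [-0.7, 0.4, 0.2]
finger_gap: 0.0008
```

carry_out([
  [[0.0002,-0.001,0,0,0,0,1],[0.0004,-0.002,0,0,0,0,1],[0.0004,-0.002,0,0,0,0,1]],
])

```text
t: 20.48
eef_pos: [0.4164, 0.0252, 0.0316]
eef_rot: [[-0.981, -0.194, -0.0], [-0.194, 0.981, 0.0], [0.0, 0.0, -1.0]]
contact_force: [0.2, 0.0, 0.3]
finger_gap: 0.0009
```

carry_out([
  [[0.0002,-0.001,0,0,0,0,1],[0.0004,-0.002,0,0,0,0,1],[0.0004,-0.002,0,0,0,0,1]],
])

```text
t: 20.85
eef_pos: [0.4166, 0.0234, 0.0316]
eef_rot: [[-0.981, -0.194, -0.0], [-0.194, 0.981, 0.001], [0.0, 0.001, -1.0]]
contact_force: [-1.1, 1.7, -0.2]
finger_gap: 0.0008
```

carry_out([
  [[0.0002,-0.001,0,0,0,0,1],[0.0004,-0.002,0,0,0,0,1],[0.0004,-0.002,0,0,0,0,1]],
])

```text
t: 21.22
eef_pos: [0.4168, 0.0227, 0.0316]
eef_rot: [[-0.981, -0.193, -0.001], [-0.193, 0.981, 0.004], [0.0, 0.004, -1.0]]
contact_force: [-1.8, 9.0, 1.7]
finger_gap: 0.0003
```

carry_out([
  [[-0.001,0.006,0,0,0,0,1],[-0.002,0.012,0,0,0,0,1],[-0.002,0.012,0.04,0,0,0,1],[-0.002,0.012,0.1,0,0,0,1],[0,-0.04,0.13,0,0,0,1],[0.02,-0.09,0.13,0,0,0,1],[0.04,-0.14,0.13,0,0,0,1],[0.04,-0.14,0.13,0,0,0,1],[0.04,-0.14,0.13,0,0,0,1]],
])

```text
t: 22.35
eef_pos: [0.4569, -0.1186, 0.1613]
eef_rot: [[-0.981, -0.194, -0.001], [-0.194, 0.981, 0.0], [0.001, 0.0, -1.0]]
contact_force: [0.2, 0.2, -0.7]
finger_gap: 0.0005
```

Run:
```python
from h import *
s=capture('top');f=s['frame'][165:280,360:475];t=capture('side')['frame'][150:235,300:420]
cv2.imwrite('pics/s13.png',np.hstack([cv2.resize(f,(400,400),interpolation=cv2.INTER_CUBIC),cv2.resize(t,(400,400),interpolation=cv2.INTER_CUBIC)]))
hsv=cv2.cvtColor(s['frame'],cv2.COLOR_BGR2HSV)
m=cv2.inRange(hsv,(100,130,110),(118,255,255));ys,xs=np.nonzero(m[170:260,400:470])
P=np.array([onz(s,x+400,y+170,.053)[:2] for x,y in zip(xs,ys)])
v=cv2.fitLine(P.astype(np.float32),cv2.DIST_HUBER,0,.001,.001).ravel()
print('theta',np.arctan2(v[1],v[0])%np.pi-.194);o=get_obs();print(o['t'],o['eef_pos'],o['contact_force'])
```

```text
theta 0.04127744
22.45 [ 0.45682063 -0.1178518   0.16135599] [0.22729804 0.65462755 0.48309023]
```

View pics/s13.png

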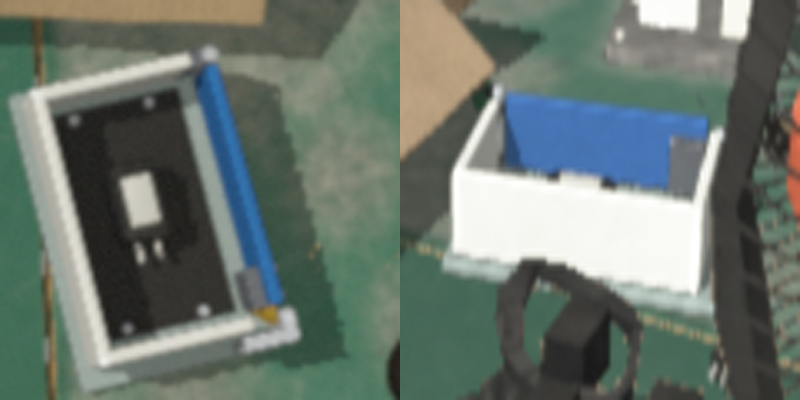

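Run:
```python
from cell import manip
print(manip.close_job())
```

```text
the job is handed in; nothing more can be done
None
```

I placed the larger adapter (the one at top-view pixel 310,215) flat on the bay floor and let it go. I then pushed the gate shut with closed fingers and handed the job in at about 22.5 s. The final pictures show the adapter flat in mid-bay, the gate shut with its tongue out at the strike, and the arm clear of everything.

**Latch checks:**
- **Push:** the gate met a hard stop, and raising the force from 15 to 24 N moved it no further.
- **Pull:** a pull of about 9 N from inside did not open the gate. The finger contact positions put it within about 0.01 rad of shut.
- **Disagreement:** the colour-based estimate of the gate angle read 0.036–0.041 rad instead of 0. I put that down to pixel bias of about 0.02–0.03 rad. Part of it, about 0.005 rad, appeared after the pull test and looks like play in the latch.

**Failed grasps:** the first two tries missed. The fingertips stood at the reported TCP height, not 22 mm ahead of it as `manip.tip_reach` says, so the fingers closed above the adapter once and on top of it once, pressing with about 5 N. The pictures showed that neither miss moved it, and the third try, about 19 mm lower, worked.

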